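Bring the cam's high spot under the dial gauge

TASK

A small cam shaft sits between the two bench centres. Press the raised gauge arm down by its round pad until it is fully home, so the sprung plunger rides on the cam; then push the dog's tail with open or shut fingers to turn the shaft until the cam's nose, the highest reading of the dial, stands under the plunger, and leave it there. Push the tail gently: do not grip it and never load it with more than 15 N, press the arm with no more than 40 N, and leave the loose things around it alone.

Things in the scene. Friction and masses are not known exactly. Their poses are not given: they have to be found in the camera images.
- fixture: fixed bench-centres fixture: pale metal base plate 200 x 370 x 20 mm, a grey block 115 mm high near each end, a gauge column 165 mm high at x 107, y -70 mm. Origin on the table under the middle of the shaft axis; x points away from the robot, y along the shaft (to the dog's end), z up. The shaft axis runs along y at z 85 mm.
- shaft: shaft between the centres, 18 mm thick, 226 mm long, with a dog clamped on at y +70 mm and a pear-shaped cam at y -70 mm. Origin on its axis at the middle; y along the shaft, z along the dog's tail. It turns about y without stops, with 0.15 N m friction (2 N at the tail's end), and stays where left; turning about +y leans the tail away from the robot (to the fixture's +x).
- dog_tip (a point): end of the dog's tail, 95 mm from the shaft axis. The tail is a straight bar 12 mm wide in the turning direction and 14 mm along the shaft, free from 20 to 95 mm from the axis. It starts leaning 0.55 to 0.85 rad towards the robot; the cam's nose, at an angle to the tail that differs every time, comes up with the tail between 0.15 rad towards the robot and 0.7 rad away from it.
- gauge: gauge arm, an aluminium bar 205 x 20 x 14 mm on a stiff hinge (along the fixture's y) on the column, 143 mm above the table; origin on the hinge. It starts raised by 0.45 to 0.75 rad (the tilt of its z) and stays where left. Home, it is level on its stop, axes parallel to the fixture's, and runs from the hinge towards the robot (-x).
- pad (a point): centre of the top face of the round black pad at the free end of the gauge arm, 34 mm across; in the arm's frame at (-190, 0, +17) mm from the hinge. Pressing the arm down here takes 2 to 7 N until the stop.
- needle (a joint): needle of the dial that lies face up on the gauge arm, 60 mm across, 107 mm from the hinge. In rad, growing clockwise seen from above as the plunger is pushed in, 0 with the plunger fully out; 0.15 rad per mm (1.5 rad for the cam's whole lift). The dial's height is not set, so the reading at the nose differs by up to 0.45 rad between starts; only its highest value tells the nose.
- tip (a point): lowest point of the ball-ended plunger (8 mm ball) under the dial; it slides in the gauge arm, spring pushed downwards with about 1 N, travel 19 mm.
- axis (a point): fixed point on the shaft axis under the gauge, axes as the fixture's. The cam, 14 mm wide, has a base circle of 20 mm radius and a nose of 12 mm radius reaching 30 mm from the axis: with the arm home the tip stands 20 mm above this point on the base circle, 29.7 mm on the nose (it sinks in a little). 0.13 rad off the nose it is 0.35 mm lower, 0.4 rad off 3 mm lower.
- spare_collar: bystander: spare steel collar, 40 mm across, 14 mm high; origin at its middle, underside
- screwdriver: bystander: screwdriver, 150 mm long; origin under its middle
- grease_jar: bystander: small white jar, 36 mm across, 32 mm high, standing on the fixture's base plate; origin at its middle, underside
- weight_disc: bystander: dark steel weight disc, 80 mm across, 16 mm high; origin at its middle, underside
- terminal_box: bystander: white terminal box, 70 x 110 x 40 mm, with eight posts on top; origin at its middle, underside

How it is judged:
By the outcome, as a careful person would: the job done as asked, in the order asked, and still so for the second after the job is handed in, with the robot touching nothing.
It also fails if it takes over 67 s, if anything falls off the work surface, if the arm or the gripper's body presses on something with over 40 N, if the wrist force passes 120 N, or if a joint passes its speed limit or range.

ROBOT

A 6-joint arm with a two-finger parallel gripper is mounted at the origin on the work surface. World frame = base frame: x ahead of the robot, y to its left, z up, the work surface at z = 0. Lengths are in m, angles in rad, forces in N, time in s.
With the tool pointing down it reaches from about 0.375 to 0.9 m from the base axis. Payload 3.1 kg.
Tool frame: the origin (TCP) lies midway between the tips of the shut fingers; the grasp point (between the pads) lies 19 mm behind it; z points along the fingers, y is the direction in which the jaws open and shut (so a half turn about z gives the same grasp; the last joint's range is limited). The gripper opens to 87 mm and grips with 3 to 60 N. Pads are 19 mm wide; open, the fingers measure 117 mm over their backs; the gripper's body (75 mm by 190 mm) begins 51 mm behind the grasp point.
Start: joints at [1.085, 0.527, 1.433, -0, 1.181, -0.178], TCP at [0.189, 0.596, 0.223] pointing down, gripper open.
Joint ranges: [-3.08, 3.08], [-0.75, 2.2], [0.22, 2.44], [-1.43, 4.57], [0, 2.65], [-2.85, 2.85]. Speed limits (rad/s): [2.79, 2.79, 3.14, 3.14, 3.14, 3.14].

INTERFACE

Orientations are given as a unit quaternion [x, y, z, w].
In Python, from rig import robot gives the robot as it stands.
- The arm moves only by the tool move_arm, never from a script. Its argument "rows" is one flat list of numbers, 7 for each row, row after row: the shift along the world's x, y, z in mm, then the turn, a rotation vector about the world's x, y, z in rad, then the closure, from 0 (fully open) to 1 (shut). A call has 1 to 12 rows; each row shifts and turns the commanded pose from where the row before left it; what a row does not reach is not made up. A row lasts 1/10 s, in which the tool goes at most 50 mm and 8.59 degrees, less where a joint would pass 70% of its speed; a pose out of reach is approached as far as the arm can. A call with a gripper value outside its range is refused whole. The fingers move at their own pace and stop on an object; "grip_force" is the grip in N (left out, the last holds). Time passes only in rows, so rows that do not move let the fingers close. It gives the time, the measured TCP pose, the force and the opening at its end, in the units of the state.
- robot.get_obs(): the state, without advancing time (a new reading comes with each control period).
- robot.camera(name): name is "scene" or "side" or "wrist"; returns a dict with "color" (420x560x3 uint8, red, green, blue), "z_map" (420x560 float32, m along the optical axis (not along the pixel's ray), 0 where there is no reading), "camera_matrix" (3x3 intrinsics, pixels), "distortion" ([k1, k2, p1, p2, k3] as OpenCV has them; the pictures are not rectified), "R" (3x3) and "t" (3): a world point X has camera coordinates R X + t; the wrist camera has in their place "tool_from_camera" (4x4, takes a point from camera to tool coordinates, whose origin is the TCP and whose axes are the flange's). Camera axes: x right, y down, z forward; pixel columns grow to the right and rows downward; lengths in m; the calibration is good to about 2 mm. A picture is of the moment at which its call begins: read the wrist's pose just before it.
- robot.hand_in(): hands the job in, once; it reports no verdict.
Trained networks look in the newest picture that a camera, given by its name, has taken for a name from the list of things; names that differ only in an ending like _2 or _b are one class to them, and where a whole thing is asked for, a point or a joint stands for the part that bears it (a point fixed in the world has none). Each returns a list of dicts, best first, with "conf" (0 to 1); they miss things now and then, are a little off and sometimes report something else, mostly with a low value. They report only what shows in the picture. A call takes as long as a camera call.
- robot.search_frame(camera, thing): "at" ([column, row] in pixels, amid what is visible of it).
- robot.spot_point(camera, thing): "at" ([column, row] in pixels: a listed point, or the origin of a listed thing).
The state is a dict: "time": time; "q": joint angles; "joint_velocities": joint speeds; "joint_torque": joint torques, N m; "position": TCP position; "tool_rot": TCP orientation; "ft_force": force on the tool from outside, world axes, zero at the start; "moment": the same for the moment, N m; "grip_width": finger opening in m.
Only numpy, scipy, OpenCV 4.12 (cv2) and the standard library are available. Lean on these libraries where they do the work, as an engineer would, in place of code of your own. Each camera call takes 0.05 s, during which the arm holds its last target.

## Working session

There is one attempt and no reset: what is moved stays moved. The work goes in short steps, Python scripts to look and compute and a tool call to move; the robot and the scene stay as the last step left them, time stands still between calls to the robot, and variables do not carry over. Pictures are saved under pics/ and viewed, and the job is handed in when it is done.

Besides the shell and the picture viewer there is one more tool, called after "Request:" in YAML: its name, and indented under it one key for each argument. move_arm: Moves the arm, as the interface text tells. Its arguments: {"type":"object","properties":{"rows":{"type":"array","items":{"type":"number"}},"grip_force":{"type":"number"}},"required":["rows"]}

```bash
mkdir -p pics; ls; cat > h.py <<'E'
import numpy as np, cv2
from rig import robot
from scipy.spatial.transform import Rotation as Rn
def cam(n,fn=None):
    o=robot.get_obs(); c=robot.camera(n)
    if n=="wrist":
        T=np.eye(4);T[:3,:3]=Rn.from_quat(o["tool_rot"]).as_matrix();T[:3,3]=o["position"]
        c["WC"]=T@np.array(c["tool_from_camera"])
    else:
        R=np.array(c["R"]);t=np.array(c["t"]);W=np.eye(4);W[:3,:3]=R.T;W[:3,3]=-R.T@t;c["WC"]=W
    if fn: cv2.imwrite("pics/"+fn,c["color"][:,:,::-1])
    return c
def ray(c,px):
    u=cv2.undistortPoints(np.array([[px]],float),np.array(c["camera_matrix"]),np.array(c["distortion"]))[0,0]
    return np.array([u[0],u[1],1.])
def depth(c,px,r=2):
    x,y=int(round(px[0])),int(round(px[1]));z=c["z_map"][max(0,y-r):y+r+1,max(0,x-r):x+r+1];z=z[z>0]
    return np.median(z) if len(z) else np.nan
def world(c,px,z=None,r=2):
    d=ray(c,px); z=depth(c,px,r) if z is None else z
    return (c["WC"]@np.r_[d*z,1])[:3]
def onplane(c,px,n,p):
    d=c["WC"][:3,:3]@ray(c,px);o=c["WC"][:3,3]
    return o+d*(np.dot(n,np.array(p)-o)/np.dot(n,d))
def proj(c,X):
    Wi=np.linalg.inv(c["WC"]);p=(Wi@np.r_[X,1])[:3]
    r=cv2.projectPoints(p.reshape(1,3),np.zeros(3),np.zeros(3),np.array(c["camera_matrix"]),np.array(c["distortion"]))[0]
    return r.ravel()
E
python3 - <<'E'
from h import *
print(robot.get_obs())
for n in ["scene","side","wrist"]:
    c=cam(n,n+"0.png"); print(n,c["WC"].round(3).tolist())
    for th in ["fixture","shaft","dog_tip","gauge","pad","tip","axis","needle","grease_jar","terminal_box","weight_disc","spare_collar","screwdriver"]:
        try:
            for d in robot.spot_point(n,th)[:2]: print(th,np.round(d["at"],1),round(d["conf"],2),world(c,d["at"]).round(3))
        except Exception as e: print(th,e)
E
```

```text
pics
{'time': 0.0, 'q': array([ 1.08549916e+00,  5.28495657e-01,  1.43391579e+00, -7.12738056e-06,
        1.18141537e+00, -1.78465822e-01]), 'joint_velocities': array([-0.00084173,  0.00031976, -0.0001765 ,  0.00090862,  0.00070122,
        0.00153067]), 'joint_torque': array([ 4.46179674e-04, -4.40027583e+01, -1.76594174e+01,  6.33835117e-02,
        5.81221946e-02, -1.61950893e-04]), 'position': array([0.18837321, 0.59515125, 0.22154925]), 'tool_rot': array([ 1.52813137e-01,  9.88254470e-01, -1.05719646e-03, -3.60854371e-04]), 'ft_force': array([ 0.33605763, -0.37691892,  0.13352634]), 'moment': array([0.03278828, 0.0238478 , 0.04471162]), 'grip_width': 0.08685780837119458}
scene [[0.815, 0.296, -0.498, 1.18], [0.579, -0.412, 0.703, -0.819], [0.003, -0.862, -0.507, 0.756], [0.0, 0.0, 0.0, 1.0]]
fixture [249.6 282.6] 0.86 [ 0.612 -0.129  0.023]
shaft [249.1 254.8] 0.65 [ 0.603 -0.116  0.095]
dog_tip [244.3 208.4] 0.74 [ 0.351  0.176 -0.002]
gauge [270.4 268.5] 0.8 [ 0.719 -0.189  0.152]
pad [215.4 196. ] 0.8 [ 0.569 -0.181  0.274]
axis [240.2 245.2] 0.69 [ 0.478 -0.001  0.007]
axis
[... 942 characters left out ...]
.003]
axis [345.  275.4] 0.95 [ 0.587 -0.183  0.098]
needle it knows: axis, dog_tip, fixture, gauge, grease_jar, pad, screwdriver, shaft, spare_collar, terminal_box, tip, weight_disc
grease_jar [328.9 248.6] 0.7 [ 0.685 -0.049  0.029]
grease_jar [377.5 228.3] 0.44 [ 0.678 -0.179  0.171]
terminal_box [164.4 208.7] 0.88 [0.445 0.359 0.037]
spare_collar [251.9 284.4] 0.74 [ 0.476 -0.013  0.012]
screwdriver [290.5 317.5] 0.68 [ 0.485 -0.137  0.005]
wrist [[0.301, 0.913, 0.274, 0.113], [0.953, -0.289, -0.086, 0.619], [0.001, 0.287, -0.958, 0.386], [0.0, 0.0, 0.0, 1.0]]
needle it knows: axis, dog_tip, fixture, gauge, grease_jar, pad, screwdriver, shaft, spare_collar, terminal_box, tip, weight_disc
```

View pics/scene0.png

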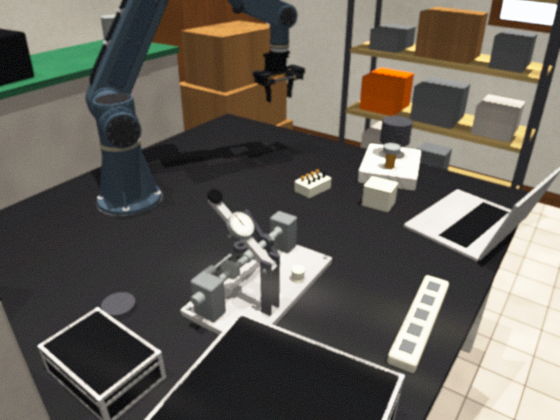

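View pics/side0.png

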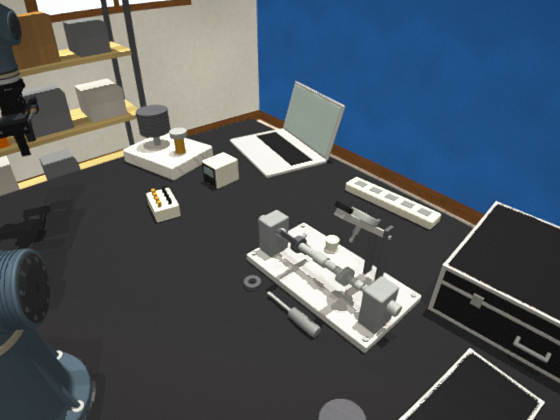

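```bash
cat >> h.py <<'E'
def tri(cs,pxs):
    A=np.zeros((3,3));b=np.zeros(3);L=[]
    for c,p in zip(cs,pxs):
        d=c["WC"][:3,:3]@ray(c,p);d/=np.linalg.norm(d);P=np.eye(3)-np.outer(d,d);o=c["WC"][:3,3];A+=P;b+=P@o;L.append((P,o))
    X=np.linalg.solve(A,b);return X,[np.linalg.norm(P@(X-o))*1000 for P,o in L]
def crop(c,x0,y0,x1,y1,s,fn):
    cv2.imwrite("pics/"+fn,cv2.resize(c["color"][y0:y1,x0:x1,::-1],None,fx=s,fy=s,interpolation=cv2.INTER_CUBIC))
E
python3 - <<'E'
from h import *
c1=cam("scene");c2=cam("side")
def best(n,t):
    L=robot.spot_point(n,t); return L[0]["at"] if L else None
for th in ["fixture","shaft","dog_tip","gauge","pad","axis"]:
    a,b=best("scene",th),best("side",th)
    if a is not None and b is not None: print(th,np.round(a,1),np.round(b,1),*tri([c1,c2],[a,b]))
crop(c1,170,170,350,340,3.5,"s1.png");crop(c2,230,180,430,350,3.5,"s2.png")
# plate pts
for c in (c1,c2):
    v,u=np.mgrid[170:350,150:430];u=u.ravel();v=v.ravel();z=c["z_map"][v,u]
    d=cv2.undistortPoints(np.stack([u,v],1).astype(float)[:,None],np.array(c["camera_matrix"]),np.array(c["distortion"]))[:,0]
    P=(c["WC"][:3,:3]@(np.c_[d,np.ones(len(d))]*z[:,None]).T).T+c["WC"][:3,3]
    g=c["color"][v,u].mean(1)
    m=(z>0)&(abs(P[:,2]-.02)<.01)&(g>90)&(P[:,0]>.4)&(P[:,0]<.8)&(P[:,1]>-.36)&(P[:,1]<.12)
    Q=P[m,:2].astype(np.float32); print(len(Q),P[m,2].mean(),cv2.minAreaRect(Q))
    m2=(z>0)&(abs(P[:,2]-.115)<.004)
    print(P[m2].mean(0),m2.sum())
    Q=P[m2&(P[:,0]>.45)&(P[:,0]<.8)];
    if len(Q)>10:
        _,lab,cen=cv2.kmeans(Q[:,:2].astype(np.float32),2,None,(3,50,.0001),5,0);print(cen,np.bincount(lab.ravel()))
E
```

```text
fixture [249. 283.] [322.4 287.5] [ 0.59832383 -0.11540759  0.00465457] [np.float64(1.4254391512596654), np.float64(1.4254391512595297)]
shaft [249.1 258. ] [317.  256.4] [ 0.59464863 -0.09982654  0.07981813] [np.float64(6.859283434261205), np.float64(6.8592834342612035)]
dog_tip [244.7 210.6] [278.7 228.1] [ 0.53269161 -0.04042904  0.15859253] [np.float64(1.231810749317984), np.float64(1.2318107493179449)]
gauge [271.2 268.5] [379.3 229.9] [ 0.70905297 -0.16763207  0.13937182] [np.float64(4.6035398455464716), np.float64(4.603539845546472)]
pad [218.7 193.2] [346.5 207.7] [ 0.57034083 -0.17616381  0.27267304] [np.float64(6.177947140311027), np.float64(6.177947140311153)]
axis [229.1 271. ] [342.3 275.1] [ 0.59309206 -0.17478813  0.08358677] [np.float64(4.1567013633183105), np.float64(4.156701363318275)]
4444 0.019903367725665654 ((0.6014121770858765, -0.10762983560562134), (0.2629985809326172, 0.3728749454021454), 2.803955316543579)
[ 0.60727407 -0.15318604  0.11492753] 680
[[ 0.58923566  0.03433288]
 [ 0.61705005 -0.2548119 ]] [239 441]
7362 0.01837270755819258 ((0.5998435616493225, -0.1173790842294693), (0.26242658495903015, 0.39384832978248596), 2.819951057434082)
[ 0.60102097 -0.15060999  0.11378581] 864
[[ 0.609894   -0.25402302]
 [ 0.58442426  0.04281708]] [563 301]
```

View pics/s1.png

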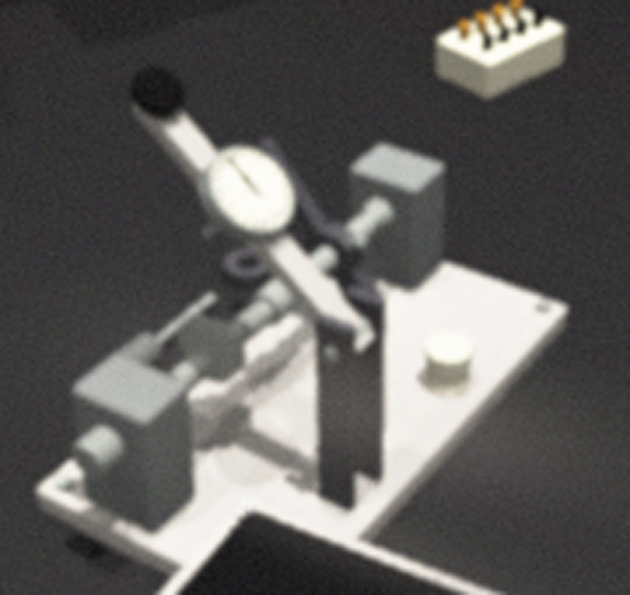

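View pics/s2.png

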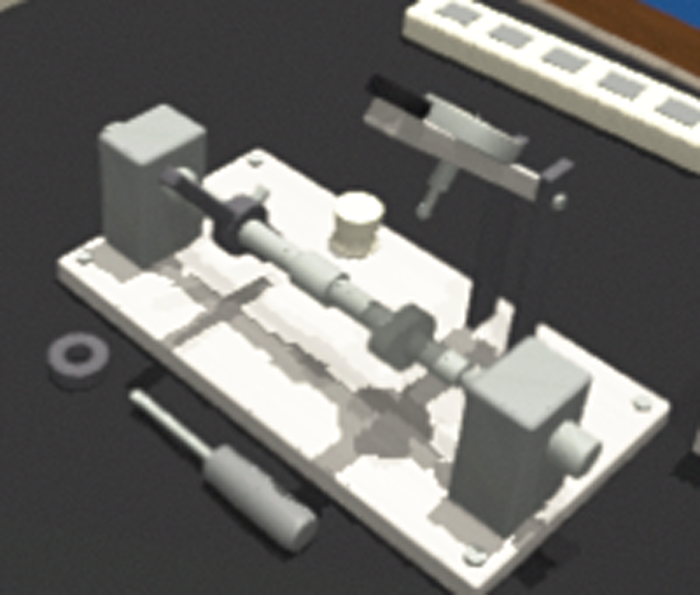

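```bash
python3 - <<'E'
from h import *
c1=cam("scene");c2=cam("side")
P=[onplane(c2,(230+a/3.5,180+b/3.5),[0,0,1],[0,0,.021]) for a,b in [(85,257),(257,158),(642,403),(475,553)]]
P=np.array(P);print(P.round(4),P.mean(0));
for i,j in [(3,0),(2,1)]: d=P[j]-P[i];print(np.arctan2(-d[0],d[1]),np.linalg.norm(d))
for i,j in [(0,1),(3,2)]: d=P[j]-P[i];print(np.arctan2(d[1],d[0]),np.linalg.norm(d))
Q=np.array([onplane(c1,(170+a/3.5,170+b/3.5),[0,0,1],[0,0,.021]) for a,b in [(70,483),(543,307)]]);print(Q)
E
```

```text
[[ 0.5377  0.0608  0.021 ]
 [ 0.7089  0.0704  0.021 ]
 [ 0.722  -0.2736  0.021 ]
 [ 0.5546 -0.2799  0.021 ]] [ 0.63080001 -0.10557121  0.021     ]
0.049390963128317734 0.3410447975623247
0.038325379354247985 0.3442182817464969
0.056324601953809866 0.17140181929587198
0.03767245073159599 0.16760030831224085
[[ 0.55639701 -0.27836501  0.021     ]
 [ 0.70943853  0.06954925  0.021     ]]
```

Request:
move_arm:
  rows: [0, 0, 30, 0, 0, 0, 1, 21, -43, 13, 0, 0, 0.035, 1, 21, -43, 13, 0, 0, 0.035, 1, 21, -43, 13, 0, 0, 0.035, 1, 21, -43, 13, 0, 0, 0.035, 1, 21, -43, 13, 0, 0, 0.035, 1, 21, -43, 13, 0, 0, 0.035, 1, 21, -43, 13, 0, 0, 0.035, 1, 21, -43, 13, 0, 0, 0.035, 1, 21, -43, 13, 0, 0, 0.035, 1, 21, -43, 0, 0, 0, 0.035, 1]
  grip_force: 20

```text
time: 3.85
position: [0.4003, 0.1642, 0.3717]
tool_rot: [-0.022, 1.0, 0.0, 0.003]
ft_force: [1.5, 0.4, 0.0]
grip_width: 0.0072
```

Request:
move_arm:
  rows: [20, -43, 0, 0, 0, 0, 1, 20, -43, 0, 0, 0, 0, 1, 20, -43, 0, 0, 0, 0, 1, 20, -43, 0, 0, 0, 0, 1, 20, -43, 0, 0, 0, 0, 1, 20, -43, 0, 0, 0, 0, 1, 0, 0, 0, 0, 0, 0, 1, 0, 0, 0, 0, 0, 0, 1]

```text
time: 4.65
position: [0.5186, -0.0929, 0.369]
tool_rot: [-0.02, 1.0, 0.001, -0.001]
ft_force: [-0.1, -0.8, -0.8]
grip_width: 0.0009
```

```bash
python3 - <<'E'
from h import *
c=cam("wrist","w1.png")
for th in ["pad","gauge","dog_tip","shaft"]:
    for d in robot.spot_point("wrist",th)[:1]: print(th,np.round(d["at"],1),round(d["conf"],2),world(c,d["at"]).round(4))
print(c["camera_matrix"])
E
```

```text
pad [182.7 255.8] 0.62 [ 0.4817 -0.1238  0.4485]
dog_tip [316.  193.7] 0.87 [ 0.5326 -0.0427  0.1596]
shaft [266.5 220.8] 0.84 [ 0.5933 -0.1059  0.0991]
[[301.75981088   0.         277.21218489]
 [  0.         301.75981088 205.93149201]
 [  0.           0.           1.        ]]
```

View pics/w1.png

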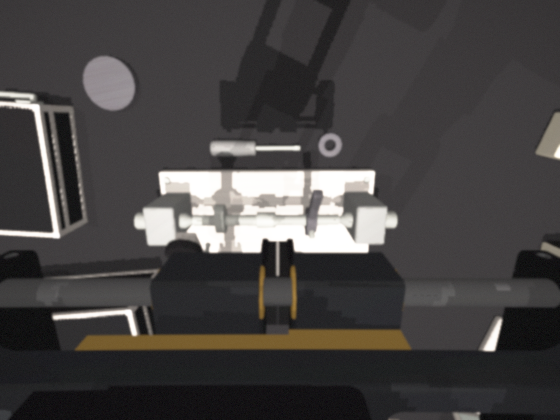

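Request:
move_arm:
  rows: [16, -29, -10, 0, 0, 0, 1, 15, -28, -15, 0, 0, 0, 1, 15, -28, -20, 0, 0, 0, 1, 0, 0, -20, 0, 0, 0, 1, 0, 0, 0, 0, 0, 0, 1, 0, 0, 0, 0, 0, 0, 1]

```text
time: 5.5
position: [0.5645, -0.1761, 0.3048]
tool_rot: [-0.022, 1.0, 0.0, -0.0]
ft_force: [0.1, -0.5, 0.1]
grip_width: 0.0005
```

```bash
python3 - <<'E'
from h import *
print(robot.get_obs()["ft_force"],robot.get_obs()["position"])
c1=cam("scene");c2=cam("side")
crop(c1,170,150,350,300,3.5,"s3.png");crop(c2,250,130,430,280,3.5,"s4.png")
E
```

```text
[ 0.11127667 -0.50490065  0.10300857] [ 0.56447673 -0.17608411  0.30480396]
```

View pics/s3.png

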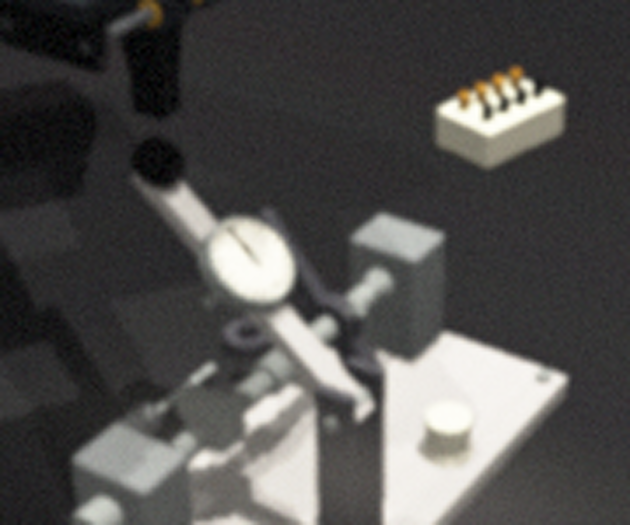

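View pics/s4.png

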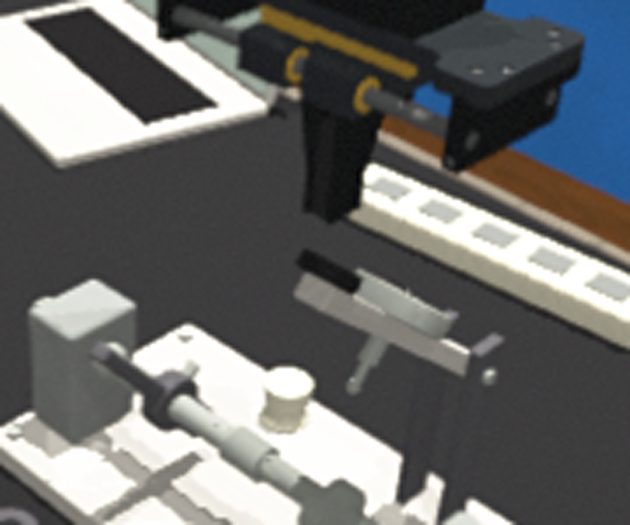

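Request:
move_arm:
  rows: [0, 0, -12, 0, 0, 0, 1, 0, 0, -11, 0, 0, 0, 1, -7, 0, -9, 0, 0, 0, 1, -7, 0, -9, 0, 0, 0, 1, -7, 0, -9, 0, 0, 0, 1]

```text
time: 6.1
position: [0.5436, -0.1774, 0.254]
tool_rot: [-0.022, 1.0, -0.0, 0.001]
ft_force: [1.6, -0.9, 2.1]
grip_width: 0.0006
```

Request:
move_arm:
  rows: [-5, 0, -9, 0, 0, 0, 1, -5, -1, -9, 0, 0, 0, 1, -4, 0, -9, 0, 0, 0, 1, -4, 0, -10, 0, 0, 0, 1, -3, -1, -10, 0, 0, 0, 1, -3, 0, -9, 0, 0, 0, 1]

```text
time: 6.7
position: [0.5188, -0.1788, 0.1974]
tool_rot: [-0.022, 1.0, 0.001, -0.001]
ft_force: [-0.2, 1.1, 2.3]
grip_width: 0.0008
```

```bash
python3 - <<'E'
from h import *
c1=cam("scene");c2=cam("side")
crop(c1,170,150,350,300,3.5,"s5.png");crop(c2,250,130,430,280,3.5,"s6.png")
E
```

```text
(no output)
```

View pics/s6.png

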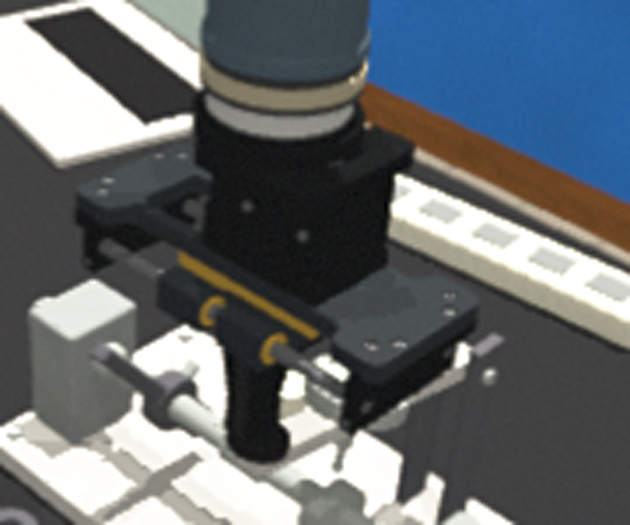

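Request:
move_arm:
  rows: [-2, 0, -8, 0, 0, 0, 1, -2, 0, -8, 0, 0, 0, 1, -1, 0, -8, 0, 0, 0, 1, 0, 0, -6, 0, 0, 0, 1, 0, 0, -3, 0, 0, 0, 1]

```text
time: 7.3
position: [0.5141, -0.1792, 0.1647]
tool_rot: [-0.022, 1.0, 0.0, -0.001]
ft_force: [-1.8, -1.3, 2.4]
grip_width: 0.0007
```

Request:
move_arm:
  rows: [0, 0, -2, 0, 0, 0, 1, 0, 0, 0, 0, 0, 0, 1]

```text
time: 7.5
position: [0.5146, -0.1789, 0.1631]
tool_rot: [-0.021, 1.0, 0.0, -0.0]
ft_force: [-0.3, 0.1, -0.5]
grip_width: 0.0001
```

Request:
move_arm:
  rows: [0, 0, -2, 0, 0, 0, 1, 0, 0, 0, 0, 0, 0, 1]

```text
time: 7.7
position: [0.5148, -0.179, 0.1614]
tool_rot: [-0.022, 1.0, 0.0, 0.0]
ft_force: [-0.4, 0.0, 1.0]
grip_width: 0.0005
```

Request:
move_arm:
  rows: [0, 0, -1, 0, 0, 0, 1, 0, 0, 0, 0, 0, 0, 1]

```text
time: 7.9
position: [0.5148, -0.179, 0.1606]
tool_rot: [-0.022, 1.0, 0.0, 0.0]
ft_force: [-0.5, 1.0, 1.0]
grip_width: 0.0003
```

Request:
move_arm:
  rows: [0, 0, -1, 0, 0, 0, 1, 0, 0, 0, 0, 0, 0, 1]

```text
time: 8.1
position: [0.5148, -0.179, 0.1603]
tool_rot: [-0.022, 1.0, 0.0, 0.0]
ft_force: [-1.7, 1.8, 6.4]
grip_width: 0.0007
```

Request:
move_arm:
  rows: [0, 0, -1, 0, 0, 0, 1, 0, 0, 0, 0, 0, 0, 1]

```text
time: 8.3
position: [0.5148, -0.1791, 0.1602]
tool_rot: [-0.022, 1.0, -0.0, 0.0]
ft_force: [-3.1, 2.1, 12.4]
grip_width: 0.0005
```

Request:
move_arm:
  rows: [0, 0, -1, 0, 0, 0, 1, 0, 0, 0, 0, 0, 0, 1]

```text
time: 8.5
position: [0.5148, -0.1791, 0.1602]
tool_rot: [-0.022, 1.0, -0.0, 0.0]
ft_force: [-4.5, 2.4, 17.1]
grip_width: 0.0006
```

Request:
move_arm:
  rows: [0, 0, 40, 0, 0, 0, 1, 0, 0, 43, 0, 0, 0, 1, 45, 0, 0, 0, 0, 0, 1, 45, 0, 0, 0, 0, 0, 1, 40, 0, 0, 0, 0, 0, 1, 0, 0, 0, 0, 0, 0, 1, 0, 0, 0, 0, 0, 0, 1]

```text
time: 9.2
position: [0.6446, -0.1788, 0.2394]
tool_rot: [-0.022, 1.0, 0.0, -0.001]
ft_force: [-0.7, 0.4, -0.0]
grip_width: 0.0002
```

```bash
python3 - <<'E'
from h import *
c=cam("wrist","w2.png");c1=cam("scene","sc2.png");c2=cam("side")
print(robot.spot_point("scene","pad")[:1],robot.spot_point("side","pad")[:1])
crop(c1,170,150,350,300,3.5,"s7.png");crop(c2,250,130,430,280,3.5,"s8.png")
E
```

```text
[{'at': [203.9, 233.2], 'conf': 0.76}] [{'at': [324.1, 270.3], 'conf': 0.96}]
```

View pics/w2.png

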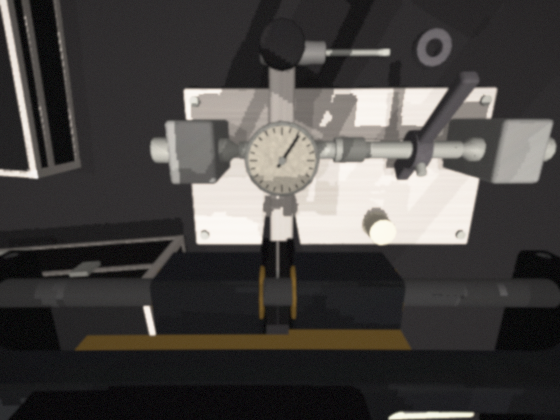

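View pics/s7.png

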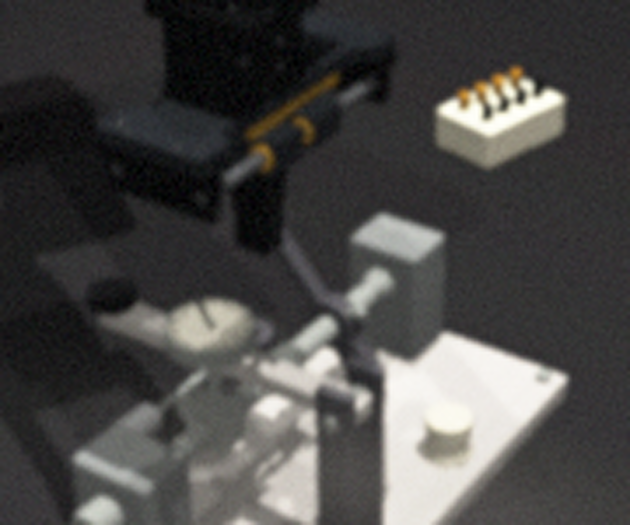

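View pics/s8.png

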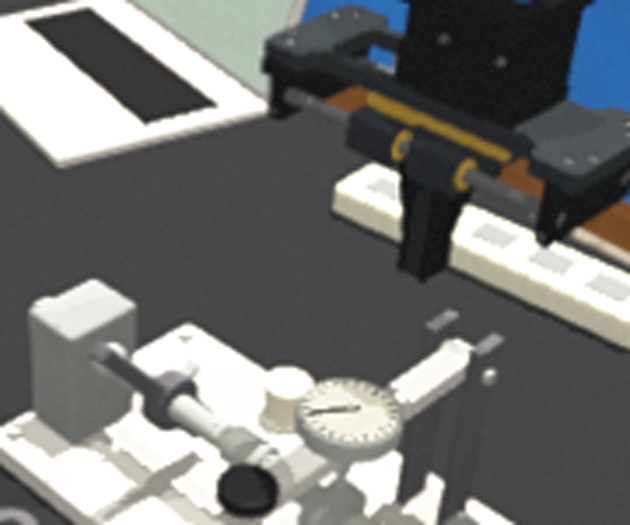

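```bash
cat >> h.py <<'E'
def rect(c,cen,half=.04,n=400):
    # patch: columns = +x world, rows = -y world... seen from above: col->x, row-> -y
    g=np.linspace(-half,half,n);XX,YY=np.meshgrid(g,-g)
    P=np.stack([cen[0]+XX,cen[1]+YY,np.full_like(XX,cen[2])],-1).reshape(-1,3)
    Wi=np.linalg.inv(c["WC"]);p=P@Wi[:3,:3].T+Wi[:3,3]
    r=cv2.projectPoints(p,np.zeros(3),np.zeros(3),np.array(c["camera_matrix"]),np.array(c["distortion"]))[0].reshape(n,n,2).astype(np.float32)
    return cv2.remap(c["color"],r[...,0],r[...,1],cv2.INTER_CUBIC)
def needle(c,cen,half=.04,n=400,r0=.006,r1=.017):
    im=cv2.cvtColor(rect(c,cen,half,n),cv2.COLOR_RGB2GRAY).astype(np.float32)
    th=np.linspace(0,2*np.pi,1440,endpoint=False);rr=np.linspace(r0,r1,40)
    k=n/(2*half);u=(n-1)/2+k*np.outer(rr,np.cos(th));v=(n-1)/2-k*np.outer(rr,np.sin(th))
    p=cv2.remap(im,u.astype(np.float32),v.astype(np.float32),cv2.INTER_LINEAR).mean(0)
    d=np.median(p)-p;i=d.argmax();w=np.arange(-60,61);q=np.clip(d[(i+w)%1440]-.4*d[i],0,None)
    return th[i]+ (w*q).sum()/q.sum()*th[1], d[i]
E
python3 - <<'E'
from h import *
c=cam("wrist")
print("depth",world(c,(275,165)))
cen=world(c,(275,165));C=onplane(c,(282,158),[0,0,1],[0,0,cen[2]]);print(C)
print(needle(c,C))
cv2.imwrite("pics/r1.png",rect(c,C)[:,:,::-1])
c=cam("side");print(needle(c,C));cv2.imwrite("pics/r1s.png",rect(c,C)[:,:,::-1])
E
```

```text
depth [ 0.60211119 -0.18298251  0.16504679]
[ 0.59633404 -0.17768307  0.16504679]
(np.float64(2.4724420482907647), np.float32(112.94174))
(np.float64(2.551546296403203), np.float32(134.72603))
```

View pics/r1.png

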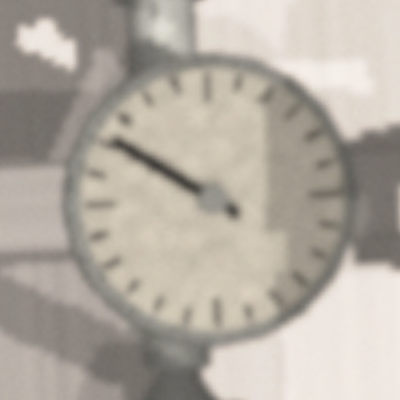

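View pics/r1s.png

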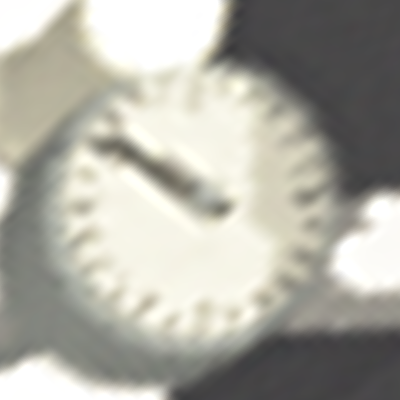

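Request:
move_arm:
  rows: [-31, 28, 0, 0, 0, 0, 1, -31, 28, 0, 0, 0, 0, 1, -31, 29, 0, 0, 0, 0, 1, -31, 29, 0, 0, 0, 0, 1, -30, 29, 0, 0, 0, 0, 1, 0, 0, -40, 0, 0, 0, 1, 0, 0, -40, 0, 0, 0, 1, 0, 0, -20, 0, 0, 0, 1, 0, 0, 0, 0, 0, 0, 1]

```text
time: 10.45
position: [0.4884, -0.0356, 0.1385]
tool_rot: [-0.021, 1.0, 0.001, -0.003]
ft_force: [-0.9, -0.5, -0.3]
grip_width: 0.0003
```

```bash
python3 - <<'E'
from h import *
c2=cam("side");C=np.array([.5988,-.1771,.165]);print(needle(c2,C))
crop(c2,200,130,420,300,3.5,"s9.png")
c=cam("wrist","w3.png")
E
```

```text
(np.float64(2.731191963714886), np.float32(84.04877))
```

View pics/s9.png

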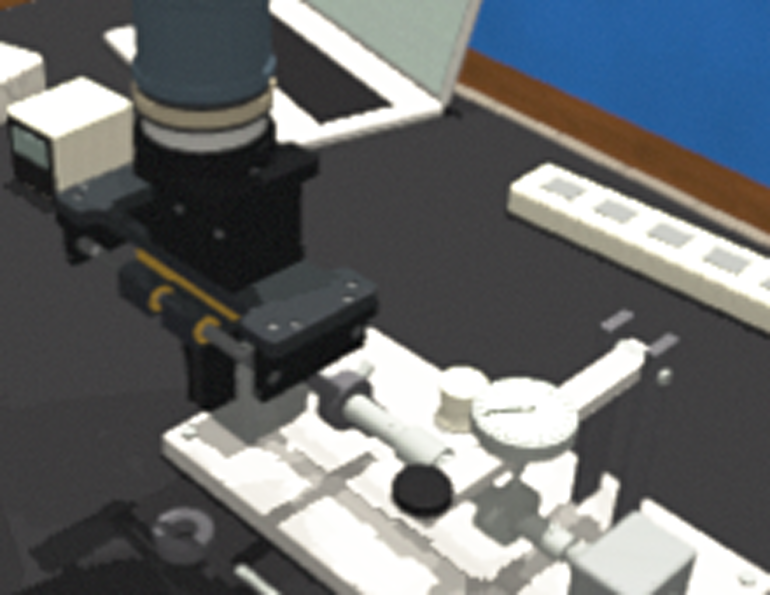

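View pics/w3.png

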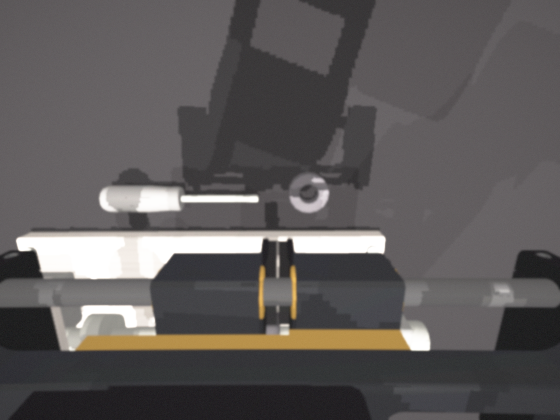

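Request:
move_arm:
  rows: [10, 0, 0, 0, 0, 0, 1, 8, 0, 0, 0, 0, 0, 1, 4, 0, 0, 0, 0, 0, 1, 4, 0, 0, 0, 0, 0, 1, 4, 0, 0, 0, 0, 0, 1, 4, 0, 0, 0, 0, 0, 1]

```text
time: 11.15
position: [0.5215, -0.0356, 0.1403]
tool_rot: [-0.022, 1.0, 0.001, -0.004]
ft_force: [-4.9, -0.8, 4.0]
grip_width: 0.0004
```

Request:
move_arm:
  rows: [4, 0, 0, 0, 0, 0, 1, 4, 0, 0, 0, 0, 0, 1, 4, 0, 0, 0, 0, 0, 1, 4, 0, 0, 0, 0, 0, 1, 4, 0, 0, 0, 0, 0, 1, 4, 0, 0, 0, 0, 0, 1]

```text
time: 11.75
position: [0.5492, -0.0362, 0.1406]
tool_rot: [-0.022, 1.0, -0.0, 0.0]
ft_force: [-2.0, -0.6, 1.7]
grip_width: 0.0003
```

```bash
python3 - <<'E'
from h import *
c2=cam("side");C=np.array([.5988,-.1771,.165]);print(needle(c2,C))
crop(c2,200,130,420,300,3.5,"s10.png");cv2.imwrite("pics/r2s.png",rect(c2,C)[:,:,::-1])
c=cam("scene");crop(c,170,150,350,300,3.5,"s11.png")
E
```

```text
(np.float64(2.4597031691778626), np.float32(79.90947))
```

View pics/s10.png

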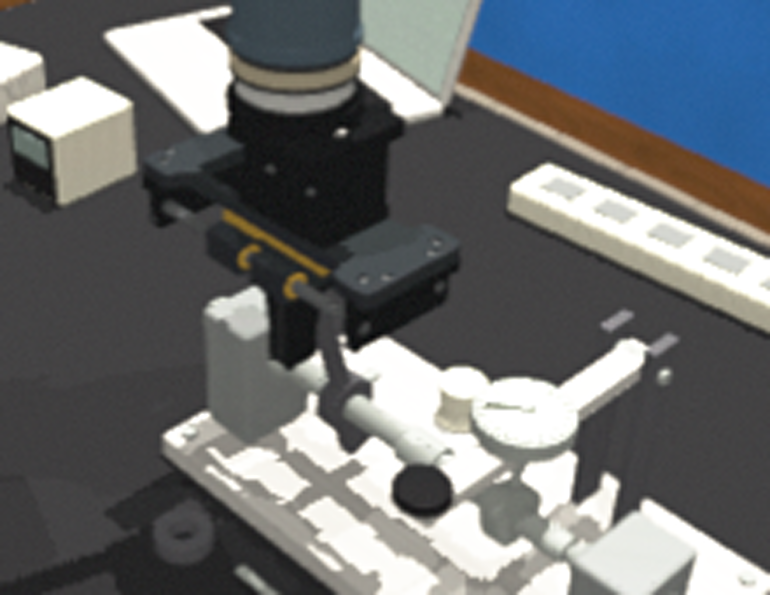

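View pics/r2s.png

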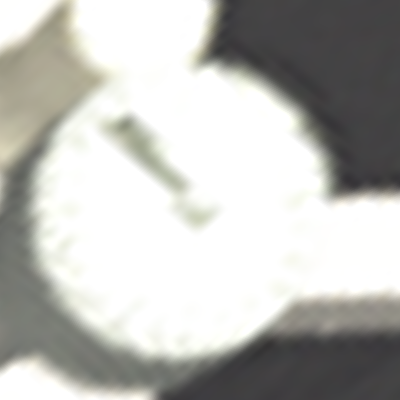

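View pics/s11.png

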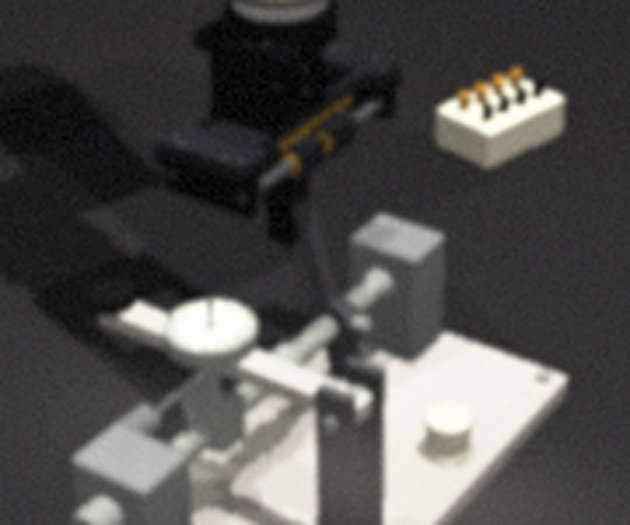

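Request:
move_arm:
  rows: [3, 0, 0, 0, 0, 0, 1, 3, 0, 0, 0, 0, 0, 1, 3, 0, 0, 0, 0, 0, 1, 0, 0, 0, 0, 0, 0, 1]

```text
time: 12.25
position: [0.5585, -0.0362, 0.1406]
tool_rot: [-0.022, 1.0, -0.0, 0.001]
ft_force: [-2.1, -0.2, -0.5]
grip_width: 0.0006
```

```bash
cat >m.py <<'E'
from h import *
import sys
k=sys.argv[1]
C=np.array([.5988,-.1771,.165])
o=robot.get_obs();print(o["position"].round(4),o["ft_force"].round(1))
a=[]
for n in ["side","scene"]:
    c=cam(n);print(n,needle(c,C)[0].round(3),needle(c,C)[1])
    a.append(rect(c,C))
cv2.imwrite(f"pics/n{k}.png",np.hstack(a)[:,:,::-1])
E
python3 m.py 1
```

```text
[ 0.5585 -0.0362  0.1406] [-2.1 -0.2 -0.5]
side 2.231 81.08223
scene 2.088 40.670044
```

View pics/n1.png

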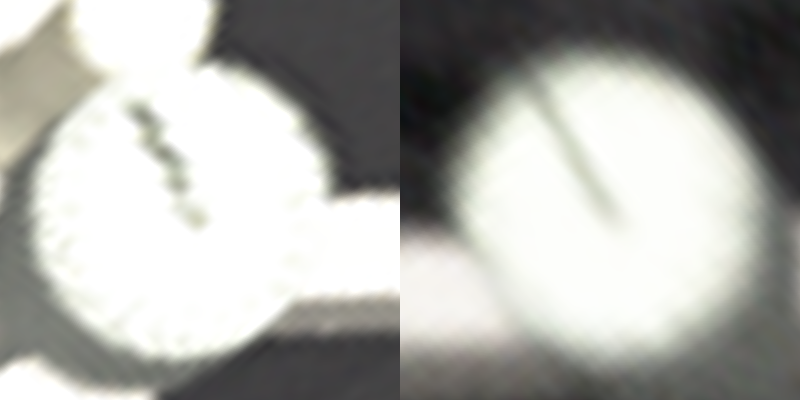

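Request:
move_arm:
  rows: [3, 0, 0, 0, 0, 0, 1, 3, 0, 0, 0, 0, 0, 1, 3, 0, 0, 0, 0, 0, 1, 0, 0, 0, 0, 0, 0, 1]

```text
time: 12.75
position: [0.5674, -0.0362, 0.1406]
tool_rot: [-0.022, 1.0, -0.0, 0.0]
ft_force: [-1.5, 0.8, 0.1]
grip_width: 0.0004
```

```bash
python3 m.py 2
```

```text
[ 0.5674 -0.0362  0.1406] [-1.5  0.8  0.1]
side 1.983 75.14035
scene 1.832 32.91548
```

Request:
move_arm:
  rows: [3, 0, 0, 0, 0, 0, 1, 3, 0, 0, 0, 0, 0, 1, 0, 0, 0, 0, 0, 0, 1]

```text
time: 13.15
position: [0.5732, -0.0362, 0.1405]
tool_rot: [-0.022, 1.0, 0.0, 0.0]
ft_force: [-0.7, 0.7, 0.5]
grip_width: 0.0003
```

```bash
python3 m.py 3
```

```text
[ 0.5732 -0.0362  0.1405] [-0.7  0.7  0.5]
side 1.827 81.11009
scene 1.681 28.57611
```

View pics/n3.png

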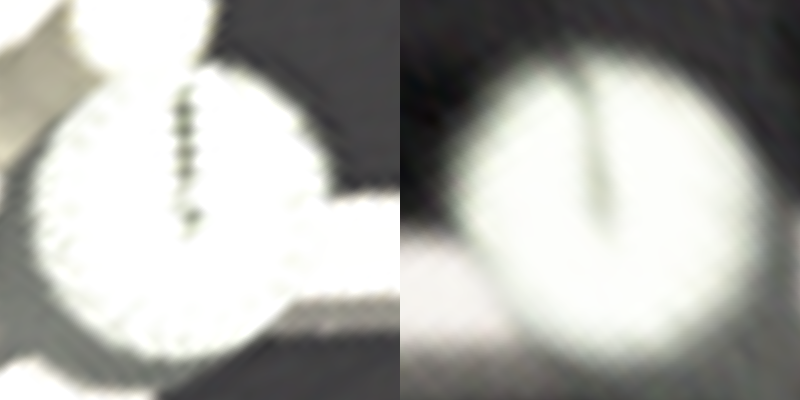

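Request:
move_arm:
  rows: [3, 0, 0, 0, 0, 0, 1, 3, 0, 0, 0, 0, 0, 1, 0, 0, 0, 0, 0, 0, 1]

```text
time: 13.55
position: [0.5787, -0.0361, 0.1405]
tool_rot: [-0.022, 1.0, 0.0, -0.0]
ft_force: [-2.8, 0.6, 1.1]
grip_width: 0.0006
```

```bash
python3 m.py 4
```

```text
[ 0.5787 -0.0361  0.1405] [-2.8  0.6  1.1]
side 1.646 85.81944
scene 1.511 28.583023
```

Request:
move_arm:
  rows: [3, 0, 0, 0, 0, 0, 1, 3, 0, 0, 0, 0, 0, 1, 0, 0, 0, 0, 0, 0, 1]

```text
time: 13.95
position: [0.5852, -0.036, 0.1404]
tool_rot: [-0.022, 1.0, 0.0, 0.0]
ft_force: [-2.9, 1.4, 1.7]
grip_width: 0.0007
```

```bash
python3 m.py 5
```

```text
[ 0.5852 -0.036   0.1404] [-2.9  1.4  1.7]
side 1.407 56.26866
scene 1.312 28.379303
```

View pics/n5.png

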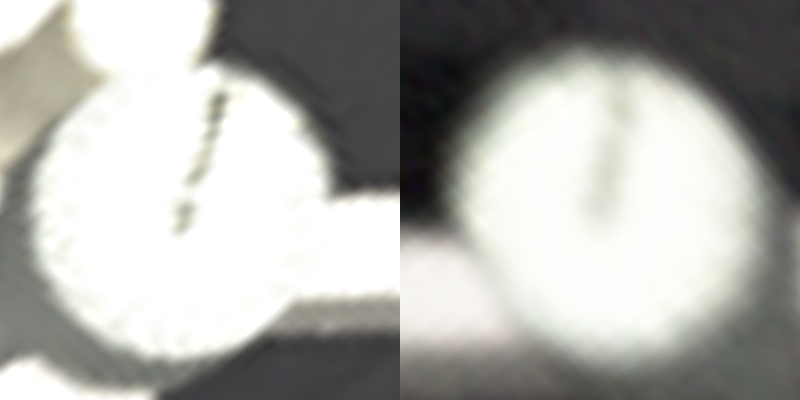

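Request:
move_arm:
  rows: [2, 0, 0, 0, 0, 0, 1, 2, 0, 0, 0, 0, 0, 1, 0, 0, 0, 0, 0, 0, 1]

```text
time: 14.35
position: [0.5887, -0.036, 0.1403]
tool_rot: [-0.022, 1.0, 0.0, -0.0]
ft_force: [-2.6, 1.5, -0.1]
grip_width: 0.0002
```

```bash
python3 m.py 6
```

```text
[ 0.5887 -0.036   0.1403] [-2.6  1.5 -0.1]
side 1.372 64.69641
scene 1.232 25.46315
```

Request:
move_arm:
  rows: [2, 0, 0, 0, 0, 0, 1, 2, 0, 0, 0, 0, 0, 1, 0, 0, 0, 0, 0, 0, 1]

```text
time: 14.75
position: [0.5929, -0.0363, 0.1404]
tool_rot: [-0.022, 1.0, -0.0, 0.0]
ft_force: [-2.7, 0.4, -0.4]
grip_width: 0.0001
```

```bash
python3 m.py 7
```

```text
[ 0.5929 -0.0363  0.1404] [-2.7  0.4 -0.4]
side 1.295 80.024414
scene 1.179 29.119324
```

Request:
move_arm:
  rows: [2, 0, 0, 0, 0, 0, 1, 2, 0, 0, 0, 0, 0, 1, 0, 0, 0, 0, 0, 0, 1]

```text
time: 15.15
position: [0.5973, -0.0364, 0.1406]
tool_rot: [-0.022, 1.0, -0.0, 0.0]
ft_force: [-2.8, 0.5, -0.6]
grip_width: 0.0002
```

```bash
python3 m.py 8
```

```text
[ 0.5973 -0.0364  0.1406] [-2.8  0.5 -0.6]
side 1.292 58.28
scene 1.149 24.00911
```

View pics/n8.png

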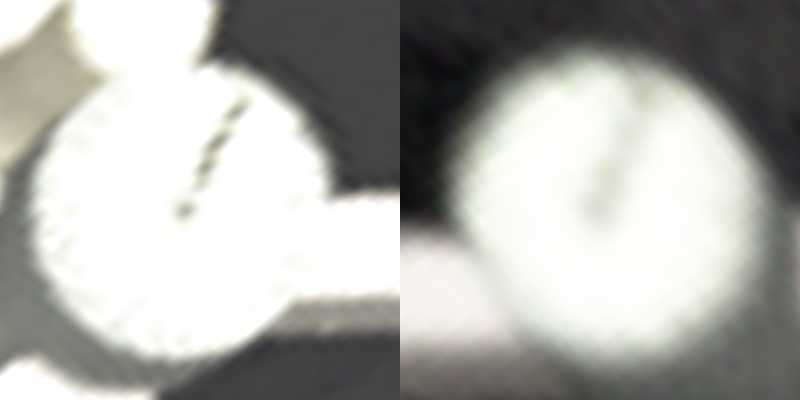

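Request:
move_arm:
  rows: [2, 0, 0, 0, 0, 0, 1, 1, 0, 0, 0, 0, 0, 1, 0, 0, 0, 0, 0, 0, 1]

```text
time: 15.55
position: [0.6, -0.0363, 0.1406]
tool_rot: [-0.022, 1.0, -0.0, 0.0]
ft_force: [-2.8, -0.5, -0.7]
grip_width: 0.0004
```

```bash
python3 m.py 9;python3 m.py 9b;python3 m.py 9c
```

```text
[ 0.6    -0.0363  0.1406] [-2.8 -0.5 -0.7]
side 1.275 61.469315
scene 1.15 24.230469
[ 0.5999 -0.0363  0.1406] [-2.   0.5 -1.4]
side 1.276 62.340973
scene 1.14 25.032639
[ 0.6    -0.0363  0.1407] [-2.2 -0.3 -0.7]
side 1.275 62.380463
scene 1.141 24.344925
```

```bash
cat > fit.py <<'E'
import numpy as np
from scipy.optimize import brentq,least_squares
x=np.array([.5492,.5585,.5674,.5732,.5787,.5852,.5887,.5929,.5973,.6000])
side=np.array([2.46,2.231,1.983,1.827,1.646,1.407,1.372,1.295,1.292,1.275])
scene=np.array([np.nan,2.088,1.832,1.681,1.511,1.312,1.232,1.179,1.149,1.142])
def ang(xt,ax=.590,hf=.0095,zb=.0555):
    xf=xt+hf-ax
    if xf<-.006: f=lambda a:.095*np.sin(a)-.006*np.cos(a)-xf
    else: f=lambda a: xf*np.cos(a)-zb*np.sin(a)+.006
    return brentq(f,-1.2,1.2)
def lift(d):  # ball r4 (tip height), base 20, nose r12 centre at 18
    d=abs(d); h=18*np.cos(d)+np.sqrt(np.maximum(16**2-(18*np.sin(d))**2,0))-4
    # flank tangent (straight) offset by ball
    return h
for ax in(.588,.590,.592):
  a=np.array([ang(v,ax) for v in x]);print(ax,a.round(3))
  for nm,y in(("side",side),("scene",scene)):
    m=np.isfinite(y)&(a>.02)
    r=least_squares(lambda p:(p[0]+.15*(30-lift(a[m]-p[1]))-y[m]),[1.2,.4]);print(nm,r.x,r.fun.round(3))
E
python3 fit.py
```

```text
0.588 [-0.25  -0.149 -0.054  0.013  0.112  0.228  0.288  0.359  0.429  0.471]
side [1.27446424 0.46458178] [-0.017  0.028 -0.009  0.012 -0.014 -0.   ]
scene [1.14203315 0.47079664] [-0.002 -0.001  0.005 -0.001 -0.002  0.   ]
0.59 [-0.272 -0.17  -0.075 -0.014  0.076  0.192  0.254  0.326  0.398  0.44 ]
side [1.27532465 0.42848053] [-0.016  0.028 -0.009  0.011 -0.014  0.001]
scene [1.14303862 0.43463498] [-0.001 -0.001  0.005 -0.002 -0.002  0.001]
0.592 [-0.294 -0.192 -0.096 -0.035  0.04   0.157  0.219  0.292  0.365  0.409]
side [1.27590051 0.3923511 ] [-0.015  0.028 -0.01   0.01  -0.014  0.002]
scene [1.14372771 0.39846022] [-0.    -0.001  0.004 -0.003 -0.002  0.002]
```

Request:
move_arm:
  rows: [-10, 0, 0, 0, 0, 0, 1, -20, 0, 0, 0, 0, 0, 1, -30, 0, 0, 0, 0, 0, 1, 0, 0, 45, 0, 0, 0, 1, 0, 0, 45, 0, 0, 0, 1, 0, 0, 20, 0, 0, 0, 1, 0, -40, 0, 0, 0, 0, 1, 35, -34, 0, 0, 0, 0, 1, 35, -34, 0, 0, 0, 0, 1, 35, -34, -10, 0, 0, 0, 1, 0, 0, -10, 0, 0, 0, 1, 0, 0, 0, 0, 0, 0, 1]

```text
time: 17.05
position: [0.6441, -0.1787, 0.2285]
tool_rot: [-0.021, 1.0, 0.001, -0.001]
ft_force: [-0.6, 0.0, -0.2]
grip_width: 0.0003
```

```bash
python3 m.py 10; python3 - <<'E'
from h import *
print(robot.get_obs()["position"])
c=cam("wrist","w4.png");C=np.array([.5988,-.1771,.165]);print(needle(c,C));cv2.imwrite("pics/r4.png",rect(c,C)[:,:,::-1])
for t in ["dog_tip","pad"]: 
    for d in robot.spot_point("wrist",t)[:1]: print(t,d,world(c,d["at"]))
E
```

```text
[ 0.6441 -0.1787  0.2285] [-0.6  0.  -0.2]
side 1.232 115.087395
scene 1.1 51.243134
[ 0.64388347 -0.17737132  0.23036801]
(np.float64(1.0858295084839535), np.float32(125.512215))
dog_tip {'at': [462.2, 215.6], 'conf': 0.78} [ 0.63257037 -0.03555996  0.17244251]
pad {'at': [280.3, 40.1], 'conf': 0.87} [ 0.5152863  -0.1810604   0.16154012]
```

View pics/w4.png

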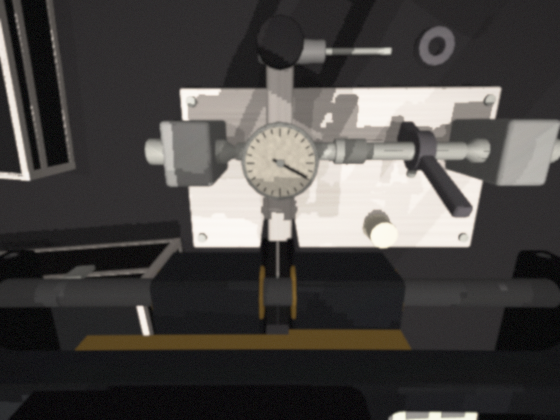

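View pics/r4.png

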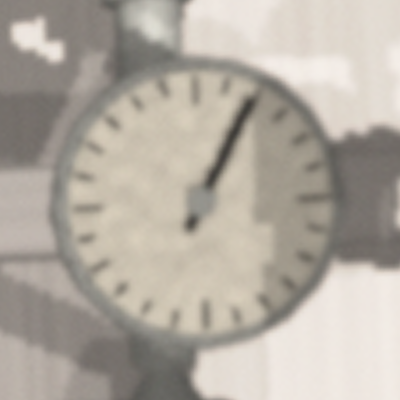

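View pics/n10.png

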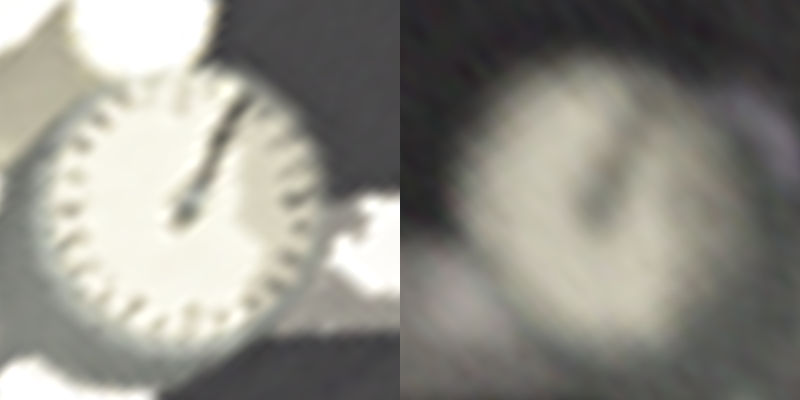

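Request:
move_arm:
  rows: [0, 0, 20, 0, 0, 0, 1, -35, 34, 0, 0, 0, 0, 1, -35, 34, 0, 0, 0, 0, 1, -35, 34, 0, 0, 0, 0, 1, 0, 40, 0, 0, 0, 0, 1, 0, 0, -20, 0, 0, 0, 1, 0, 0, -45, 0, 0, 0, 1, 0, 0, -45, 0, 0, 0, 1, 22, 0, 0, 0, 0, 0, 1, 22, 0, 0, 0, 0, 0, 1, 6, 0, 0, 0, 0, 0, 1, 0, 0, 0, 0, 0, 0, 1]

```text
time: 18.5
position: [0.5904, -0.0359, 0.1414]
tool_rot: [-0.022, 1.0, -0.0, 0.001]
ft_force: [-0.6, 0.1, -0.5]
grip_width: 0.0006
```

```bash
python3 m.py 11;python3 m.py 12
```

```text
[ 0.5904 -0.0359  0.1414] [-0.6  0.1 -0.5]
side 1.275 62.350296
scene 1.15 24.328339
[ 0.5886 -0.0358  0.1411] [ 0.9  0.5 -0.4]
side 1.276 62.275482
scene 1.141 24.582321
```

Request:
move_arm:
  rows: [-20, 0, 0, 0, 0, 0, 1, -40, 0, 0, 0, 0, 0, 1, -20, 0, 20, 0, 0, 0, 1, 0, 0, 45, 0, 0, 0, 1, 0, 0, 45, 0, 0, 0, 1, 0, 0, 0, 0, 0, 0, 1, 0, 0, 0, 0, 0, 0, 1]

```text
time: 19.4
position: [0.5095, -0.0362, 0.2518]
tool_rot: [-0.022, 1.0, -0.0, 0.001]
ft_force: [-0.9, -0.0, -0.8]
grip_width: 0.0008
```

```bash
python3 m.py 13; python3 - <<'E'
from h import *
c=cam("side");crop(c,230,180,430,350,3.5,"end.png");print(robot.get_obs()["time"])
E
```

```text
[ 0.5095 -0.0362  0.2518] [-0.9 -0.  -0.8]
side 1.277 77.39551
scene 1.143 24.979218
19.55
```

View pics/end.png

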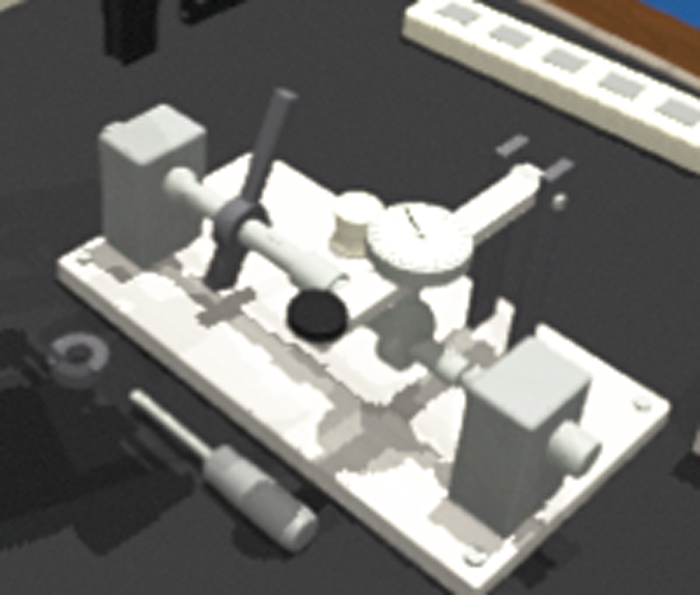

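The end picture shows the gauge arm level, the tail leaning away from the robot, the needle steady, and the gripper clear of everything. The loose things are where they were.

```bash
python3 -c "
from rig import robot
print(robot.hand_in())"
```

```text
the job is handed in; nothing more can be done
None
```

The gauge arm is pressed home, and the cam's nose stands under the plunger as closely as I could measure. I handed the job in at about 19.6 s with the gripper clear.

- **Gauge arm:** I pressed it down along its arc by the pad with shut fingers. It stopped firmly at z = 160.2 mm, with about 17 N at most read on the pad. A later wrist picture shows the arm level.
- **Tail:** I pushed it gently from the robot's side with shut fingers. Measured forces peaked at about 6 N, and the tail now leans about 0.44 rad away from the robot.
- **Nose:**
  - The needle readings level off where I stopped. A fit of the cam shape to them puts the nose within about 0.01 rad of the current angle, with residuals of 5 mrad or less from the scene camera and 28 mrad or less from the side camera.
  - The wrist camera shows 1.52 rad of needle travel from the start, matching the cam's whole lift.
- **Still in place:** after I pulled back, the readings were unchanged (side 1.277, scene 1.143).

**Disagreement:** one view read about 0.04 rad differently on both cameras, with the gripper's shadow across the dial. Going back to the earlier position without touching anything gave the original readings, so I put it down to lighting.

**Not checked:** I did not push past the nose to see the reading fall on the far side.

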